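# Sort out the mixed-up drip trays

## Robot

A 6-joint arm with a two-finger parallel gripper is mounted at the origin on a cart in front of the work surface, level with it; the furniture and walls round the work are solid. World frame = base frame: x ahead of the robot, y to its left, z up, the work surface at z = 0. Lengths are in m, angles in rad, forces in N, time in s.
With the tool pointing down it reaches from about 0.275 to 0.875 m from the base axis. Payload 12.5 kg.
Tool frame: the origin (TCP) lies at the very end of the fingers, on their centre line; the grasp point (between the pads) lies 19 mm behind it; x points along the fingers, y is the direction in which the jaws open and shut, and the axes are right-handed (so a half turn about x gives the same grasp; the last joint's range is limited). The gripper opens to 85 mm and grips with 20 to 120 N. Pads are 22 mm wide; open, the fingers measure 114 mm over their backs; the gripper's body (76 mm by 85 mm) begins 54 mm behind the grasp point. The pads swing forward as they close: fully open they stand 13 mm farther back than shut.
Start: joints at [-1.396, 0.351, 1.652, -0, 1.139, -0.085], TCP at [0.141, -0.532, 0.231] pointing down, gripper open.
Joint ranges: [-2.75, 2.75], [-0.79, 2.1], [0.01, 2.65], [-1.57, 4.71], [0.07, 3.14], [-2.87, 2.87]. Speed limits (rad/s): [2.22, 2.22, 2.79, 3.14, 3.14, 3.14].

## Interface

Orientations are given as a 3x3 rotation matrix whose columns are the frame's x, y, z axes.
In Python, from bench import manip gives the robot as it stands. Calls block until the motion is done:
- manip.move_ptp(position, orientation): joint-space move of the TCP to a pose.
- manip.move_l(position, attitude=None, max_speed=0.15): straight line of the TCP; attitude=None keeps the orientation; max_speed is the mean speed in m/s.
- manip.move_j(angles): joint-space move.
- manip.set_gripper(opening, effort=None): opening from 0.0 (shut) to 1.0 (fully open); effort is the grip in N (None keeps the last); returns when the fingers have stopped.
- manip.dwell(seconds).
- manip.inverse_kinematics(position, orientation): joint angles nearest the present ones, or None.
- manip.grab_frame(name): name is "scene" or "side" or "wrist"; returns (picture, depth): 384x512x3 uint8, red, green, blue; 384x512 float32, m along the optical axis (not along the pixel's ray), 0 where there is no reading.
- manip.get_calibration(name): a dict with "camera_matrix" (3x3 intrinsics, pixels), "R" (3x3) and "t" (3): a world point X has camera coordinates R X + t. Camera axes: x right, y down, z forward; pixel columns grow to the right and rows downward; lengths in m; the calibration is good to about 2 mm. The wrist camera is an equidistant fisheye: a pixel r from the principal point sees the ray r / f radians off the axis. A picture is of the moment at which its call begins: read the wrist's pose just before it. get_calibration takes no time and is no camera call; for the wrist camera it gives the pose at the moment of the call.
A pose or a line that the arm cannot do raises manip.Unreachable and nothing moves.
- manip.sign_off(): hands the job in, once; it reports no verdict.
Trained networks look in the newest picture that a camera, given by its name, has taken for a name from the list of things; names that differ only in an ending like _2 or _b are one class to them, and where a whole thing is asked for, a point or a joint stands for the part that bears it (a point fixed in the world has none). Each returns a list of dicts, best first, with "confidence" (0 to 1); they miss things now and then, are a little off and sometimes report something else, mostly with a low value. They report only what shows in the picture. A call takes as long as a camera call. They do not tell look-alikes from the thing itself.
- manip.look_for(camera, name): "at" ([x, y, z] in m, in world coordinates, good to about 4 mm: the middle of the surface that is visible of it).
Readings, each from a call of its own:
- manip.current_time(): time.
- manip.current_qpos(): joint angles.
- manip.current_joint_vel(): joint speeds.
- manip.current_joint_torque(): joint torques, N m.
- manip.current_ee_pos(): TCP position.
- manip.current_tcp_rot(): TCP orientation.
- manip.current_force(): force on the tool from outside, world axes, zero at the start.
- manip.current_ft_torque(): the same for the moment, N m.
- manip.current_grip_width(): opening from 0.0 (shut) to 1.0 (fully open).
Only numpy, scipy, OpenCV 4.12 (cv2) and the standard library are available. Lean on these libraries where they do the work, as an engineer would, in place of code of your own. Each camera call takes 0.05 s, during which the arm holds its last target. There are 200 camera calls.

## Task

The bottle, the pine block and the tin cutter have each been left on the wrong coloured tray: move them round, parking one on the black spare tray or another free spot on the way, so that the bottle ends upright on the red tray, the block flat on the blue tray and the cutter flat on the yellow tray, each in the middle of its tray. Keep them upright, set them down rather than dropping them, and leave the rubber kidney, the pencil and the masking tape where they lie.

Things in the scene. Friction and masses are not known exactly. Their poses are not given: they have to be found in the camera images.
- oxide_bottle: Small brown glass bottle with a black screw cap, 38 mm diameter and 76 mm high (straight body to about 45 mm, cap 24 mm diameter from 62 mm up), about 0.05 kg, standing upright. Belongs on the red tray; at the start it stands on the blue tray. Origin: centre of its underside; z up.
- pine_block: Pale pine block, 45 x 90 x 30 mm (x, y, z of its own frame), about 0.09 kg, lying flat at any yaw; grip it across the 45 mm (own x). Belongs on the blue tray; at the start it lies on the yellow tray. Origin: centre of its underside; z up.
- tin_cutter: Round grey tin cutter, an open ring 66 mm across outside and 35 mm high, stiff, about 0.04 kg, standing flat; grip it across its outside. Belongs on the yellow tray; at the start it stands on the red tray. Origin: centre of its underside; z up.
- red_tray: Flat round drip tray of red plastic, 144 mm across outside (flat floor 130 mm across, 3 mm thick; outer rim 6 mm high above the table), fixed to the table. Home of the bottle. Origin: centre of its underside, on the table top (z = 0); z up. The trays are told apart by colour; which one is where differs from start to start.
- blue_tray: Flat round drip tray of blue plastic, 144 mm across outside (flat floor 130 mm across, 3 mm thick; outer rim 6 mm high above the table), fixed to the table. Home of the pine block. Origin: centre of its underside, on the table top (z = 0); z up. The trays are told apart by colour; which one is where differs from start to start.
- yellow_tray: Flat round drip tray of yellow plastic, 144 mm across outside (flat floor 130 mm across, 3 mm thick; outer rim 6 mm high above the table), fixed to the table. Home of the tin cutter. Origin: centre of its underside, on the table top (z = 0); z up. The trays are told apart by colour; which one is where differs from start to start.
- black_tray: Flat round drip tray of black plastic, 144 mm across outside (flat floor 130 mm across, 3 mm thick; outer rim 6 mm high above the table), fixed to the table. The spare tray: empty at the start, may be used to park a thing on the way. Origin: centre of its underside, on the table top (z = 0); z up. The trays are told apart by colour; which one is where differs from start to start.
- kidney: Bystander, not to be moved: flat red rubber kidney, 51 x 110 x 8 mm, its long side about along world x, lying loose in the middle of the front part of the table. Origin: centre of its underside.
- red_pencil: Bystander, not to be moved: red pencil, 168 mm long, 8 mm thick, lying loose about along world x towards the right front. Origin: centre of its underside.
- masking_tape: Bystander, not to be moved: roll of pale yellow masking tape lying flat, 96 mm across, 24 mm high, loose, near the left edge of the table. Origin: centre of its underside.
Mind the look-alikes: they are no part of the job. Leave any orange look-alike of the tin_cutter alone.

How it is judged:
At the end, for the whole second after the job is handed in: Bottle on the red, block on the blue and cutter on the yellow tray, each centre within 15 mm of the tray's centre (seen from above), down on the tray floor (underside less than 8 mm above the table), upright within 0.1 rad, released and at rest (horizontal distance between oxide_bottle and red_tray below 0.015 m and z of oxide_bottle in the frame of red_tray below 0.008 m and angle between each of oxide_bottle, pine_block, tin_cutter's own z axis and vertical below 0.1 rad and linear speed of each of oxide_bottle, pine_block, tin_cutter below 0.02 m/s and contact force between each of oxide_bottle, pine_block, tin_cutter and the fingers below 0.05 N and horizontal distance between pine_block and blue_tray below 0.015 m and z of pine_block in the frame of blue_tray below 0.008 m and horizontal distance between tin_cutter and yellow_tray below 0.015 m and z of tin_cutter in the frame of yellow_tray below 0.008 m); the robot touches nothing.
It fails at once if the bottle, block or cutter is tipped more than 35 degrees (angle between any of oxide_bottle, pine_block, tin_cutter's own z axis and vertical above 0.6 rad).
It fails at once if the bottle, block or cutter is dropped: more than 30 mm over the tray floor and touching nothing ((height (world z) of oxide_bottle above 0.033 m and contact force between oxide_bottle and anything else below 0.001 N) or (height (world z) of pine_block above 0.033 m and contact force between pine_block and anything else below 0.001 N) or (height (world z) of tin_cutter above 0.033 m and contact force between tin_cutter and anything else below 0.001 N)).
It fails at once if the rubber kidney, the pencil or the masking tape is moved more than 30 mm (distance of any of kidney, red_pencil, masking_tape from where it was at the start of the episode above 0.03 m).
It also fails if it takes over 93 s, if anything falls off the work surface, if the arm or the gripper's body presses on something with over 40 N, if the wrist force passes 120 N, or if a joint passes its speed limit or range.

## Working session

There is one attempt and no reset: what is moved stays moved. The work goes in short steps, each a Python script; the robot and the scene stay as the last script left them, time stands still between calls to the robot, and variables do not carry over. Pictures are saved under pics/ and viewed, about 12 in all and at most 16, crops included, and the job is handed in when it is done.

```bash
mkdir -p pics
cat > h.py <<'E'
import numpy as np, cv2
from bench import manip as m
def world(cam,pic,dep,px=None):
    c=m.get_calibration(cam);K=np.array(c["camera_matrix"]);R=np.array(c["R"]);t=np.array(c["t"])
    v,u=np.mgrid[:384,:512];d=dep
    P=np.stack([(u-K[0,2])/K[0,0]*d,(v-K[1,2])/K[1,1]*d,d],-1)
    return (P-t)@R
def save(n,p): cv2.imwrite(f"pics/{n}.png",p[:,:,::-1])
E
python3 - <<'E'
from h import *
for c in("scene","side"):
    p,d=m.grab_frame(c);save(c,p);np.savez(c+".npz",p=p,W=world(c,p,d),d=d)
    k=m.get_calibration(c);print(c,-np.array(k["R"]).T@k["t"],np.array(k["R"])[2])
    for n in["oxide_bottle","pine_block","tin_cutter","red_tray","blue_tray","yellow_tray","black_tray","kidney","red_pencil","masking_tape"]:
        print(n,[(np.round(o["at"],3).tolist(),round(o["confidence"],2)) for o in m.look_for(c,n)])
a=cv2.imread("pics/scene.png");b=cv2.imread("pics/side.png");cv2.imwrite("pics/both.png",cv2.resize(np.vstack([a,b]),(400,600)))
E
```

```text
scene [0.02943429 0.36505674 0.65366341] [ 0.65454567 -0.37810256 -0.65468192]
oxide_bottle [([0.431, 0.225, 0.052], 0.67)]
pine_block [([0.602, 0.071, 0.034], 0.64)]
tin_cutter [([0.739, -0.035, 0.02], 0.9), ([0.849, -0.155, 0.014], 0.82), ([0.439, -0.052, 0.02], 0.81)]
red_tray [([0.422, -0.045, 0.003], 0.66)]
blue_tray [([0.434, 0.227, 0.005], 0.55)]
yellow_tray [([0.597, 0.084, 0.002], 0.67), ([0.433, 0.227, 0.004], 0.39)]
black_tray [([0.491, -0.287, 0.002], 0.72)]
kidney [([0.448, 0.075, 0.009], 0.58), ([0.585, 0.259, 0.025], 0.56)]
red_pencil []
masking_tape [([0.583, 0.261, 0.026], 0.72)]
side [0.21280048 0.62952815 0.73653375] [ 0.39507188 -0.63229027 -0.66642871]
oxide_bottle [([0.439, 0.233, 0.048], 0.96)]
pine_block [([0.598, 0.076, 0.03], 0.83), ([0.439, 0.234, 0.05], 0.53)]
tin_cutter [([0.84, -0.157, 0.021], 0.86), ([0.443, -0.053, 0.02], 0.85), ([0.74, -0.036, 0.024], 0.56)]
red_tray [([0.423, -0.039, 0.002], 0.77)]
blue_tray [([0.431, 0.232, -0.0], 0.74)]
yellow_tray [([0.6, 0.085, 0.001], 0.67), ([0.417, -0.171, 0.002], 0.16)]
black_tray [([0.454, -0.316, 0.005], 0.62)]
kidney [([0.45, 0.074, 0.006], 0.94), ([0.592, 0.264, 0.024], 0.22)]
red_pencil [([0.42, -0.174, 0.006], 0.51), ([0.45, 0.078, 0.004], 0.3)]
masking_tape []
```

View pics/scene.png

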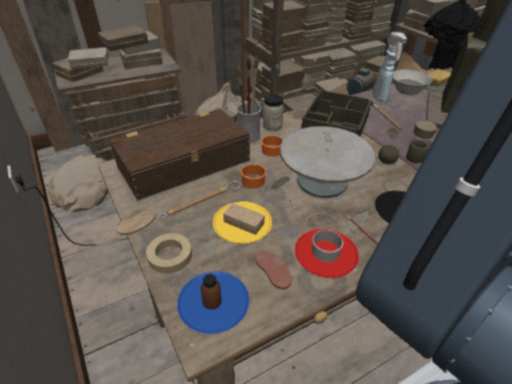

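View pics/side.png

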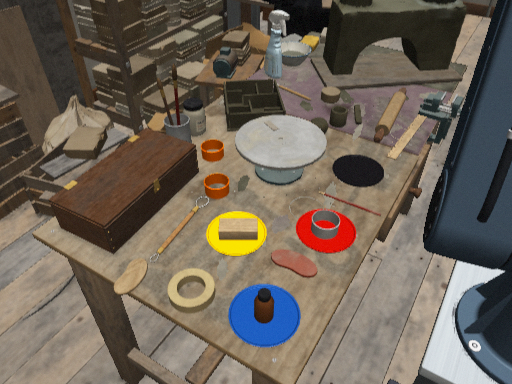

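The scene picture shows the bottle on blue (210,295), the block on yellow (243,217) and the grey cutter on red (327,243). The orange look-alikes sit behind yellow, and black is partly hidden by the arm. In the side picture all four trays are visible (black at 358,170), with a banding wheel at (280,145) between yellow and black.

Run:
```python
from h import *
from scipy.optimize import least_squares
for c in("scene","side"):
    z=np.load(c+".npz");p=z["p"].astype(int);W=z["W"];ok=z["d"]>0
    r,g,b=p[...,0],p[...,1],p[...,2];print(c)
    M=dict(red=((r>150)&(g<60)&(b<60)),blue=(b>100)&(r<70),yellow=(r>180)&(g>150)&(b<90),black=(r<30)&(g<30)&(b<30))
    g0=dict(red=(.43,-.045),blue=(.434,.23),yellow=(.6,.08),black=(.46,-.31))
    for n,k in M.items():
        q=W[k&ok&(abs(W[...,2])<.014)&(np.hypot(W[...,0]-g0[n][0],W[...,1]-g0[n][1])<.12)]
        if len(q)<50: print(n,len(q));continue
        h=cv2.convexHull(q[:,:2].astype(np.float32))[:,0]
        # evenly resample the hull
        s=least_squares(lambda a:np.hypot(*(h-a[:2]).T)-a[2],[*h.mean(0),.07],loss="soft_l1",f_scale=.002).x
        print(n,len(q),s.round(4),"bbox",q.min(0).round(3),q.max(0).round(3),"zmed",np.median(q[:,2]).round(4))
    for n,(x,y) in dict(bottle=(.436,.232),block=(.6,.075),cutter=(.443,-.053),wheel=(.68,-.2),kidney=(.45,.075)).items():
        R=dict(wheel=.16,kidney=.09).get(n,.065); zm=.004 if n=="kidney" else .010
        q=W[ok&(W[...,2]>zm)&(W[...,2]<.2)&(np.hypot(W[...,0]-x,W[...,1]-y)<R)]
        zt=np.percentile(q[:,2],97); t=q[q[:,2]>zt-.006]
        rc=cv2.minAreaRect(t[:,:2].astype(np.float32)); cc=cv2.minEnclosingCircle(t[:,:2].astype(np.float32))
        print(n,len(q),"zt",zt.round(3),"rect",np.round(rc[0],4),np.round(rc[1],4),round(rc[2],1),"circ",np.round(cc[0],4),round(cc[1],4))
```

```text
scene
red 1570 [ 0.4364 -0.0537  0.0693] bbox [ 0.367 -0.123 -0.   ] [0.507 0.016 0.01 ] zmed 0.0041
blue 2781 [0.4445 0.2194 0.0699] bbox [ 0.374  0.15  -0.   ] [0.514 0.289 0.01 ] zmed 0.0043
yellow 1052 [0.6145 0.0644 0.0717] bbox [ 0.542 -0.009 -0.002] [0.688 0.136 0.01 ] zmed 0.0045
black 267 [ 0.4615 -0.3097  0.0606] bbox [ 0.443 -0.354 -0.   ] [ 0.523 -0.247  0.008] zmed 0.0039
bottle 580 zt 0.081 rect [0.4425 0.2233] [0.0222 0.0234] 65.6 circ [0.4428 0.2226] 0.0126
block 780 zt 0.036 rect [0.6075 0.0633] [0.0915 0.0471] 32.3 circ [0.6082 0.0634] 0.0489
cutter 541 zt 0.039 rect [ 0.4408 -0.0543] [0.0647 0.066 ] 2.5 circ [ 0.4403 -0.0552] 0.0339
wheel 4972 zt 0.109 rect [ 0.6432 -0.1975] [0.2393 0.2395] 65.3 circ [ 0.6443 -0.1983] 0.1219
kidney 1171 zt 0.011 rect [0.4538 0.0739] [0.1785 0.107 ] 79.4 circ [0.4494 0.0751] 0.0899
side
red 1416 [ 0.4359 -0.0551  0.0721] bbox [ 0.365 -0.125 -0.004] [0.508 0.017 0.008] zmed 0.001
blue 2919 [0.4432 0.2194 0.0713] bbox [ 0.371  0.148 -0.004] [0.515 0.291 0.007] zmed 0.0014
yellow 1292 [0.6129 0.0624 0.0745] bbox [ 0.54  -0.013 -0.005] [0.688 0.138 0.007] zmed 0.0013
black 932 [ 0.4554 -0.3114  0.0686] bbox [ 0.388 -0.381 -0.004] [ 0.525 -0.241  0.006] zmed 0.0005
bottle 553 zt 0.078 rect [0.4411 0.2243] [0.0236 0.023 ] 89.6 circ [0.4411 0.2236] 0.0126
block 781 zt 0.033 rect [0.6056 0.0655] [0.0896 0.0502] 31.6 circ [0.6049 0.0661] 0.0497
cutter 438 zt 0.036 rect [ 0.4388 -0.0539] [0.0629 0.0669] 24.8 circ [ 0.4389 -0.0536] 0.034
wheel 4664 zt 0.106 rect [ 0.6427 -0.1969] [0.24   0.2403] 1.5 circ [ 0.6422 -0.1977] 0.1229
kidney 767 zt 0.009 rect [0.4516 0.0808] [0.1622 0.1076] 84.8 circ [0.4466 0.0766] 0.089
```

```bash
cat >> h.py <<'E'
def rot(a):
    y=np.array([np.cos(a),np.sin(a),0]);x=np.array([0,0,-1.]);return np.stack([x,y,np.cross(x,y)],1)
def best(p,a):
    q0=np.array(m.current_qpos());c=[]
    for k in(0,np.pi):
        q=m.inverse_kinematics(p,rot(a+k))
        if q is not None:c.append((abs(np.array(q)-q0).max(),a+k))
    return rot(min(c)[1])
def over(x,y,z,a):
    m.move_ptp([x,y,z],best([x,y,z],a))
def st(s): print(s,"t",round(m.current_time(),1),"tcp",np.round(m.current_ee_pos(),4),"F",np.round(m.current_force(),2),"w",round(m.current_grip_width(),3),flush=True)
RED=(.436,-.0545);BLUE=(.444,.2194);YEL=(.6135,.0635);BLK=(.4565,-.3105)
E
python3 - <<'E'
from h import *
st("start");R=np.array(m.current_tcp_rot());print(R.round(2))
x,y=.4395,-.0543
over(x,y,.12,np.arctan2(y,x)+np.pi/2);st("above")
print(np.round(m.current_qpos(),2))
m.move_l([x,y,.014],max_speed=.08);st("low");f0=m.current_force()[2]
z=.014
while z>.0005:
    z-=.001;m.move_l([x,y,z],max_speed=.03)
    if abs(m.current_force()[2]-f0)>3: st("contact");break
st("end")
p,_=m.grab_frame("side");save("a1",p[130:330,200:460].repeat(3,0).repeat(3,1))
E
```

```text
start t 1.1 tcp [ 0.1413 -0.5315  0.2313] F [ 0.55  1.01 -0.83] w 0.996
[[ 0.    0.26 -0.97]
 [-0.   -0.97 -0.26]
 [-1.    0.   -0.  ]]
above t 3.2 tcp [ 0.4397 -0.0548  0.1202] F [-0.5  -0.28  0.36] w 0.998
[-0.23  0.33  2.02 -0.    0.8   1.47]
low t 4.6 tcp [ 0.4398 -0.0543  0.0144] F [ 0.41 -0.51  0.09] w 1.001
end t 8.1 tcp [ 4.395e-01 -5.430e-02 -1.000e-04] F [0.14 0.2  0.37] w 0.998
```

View pics/a1.png

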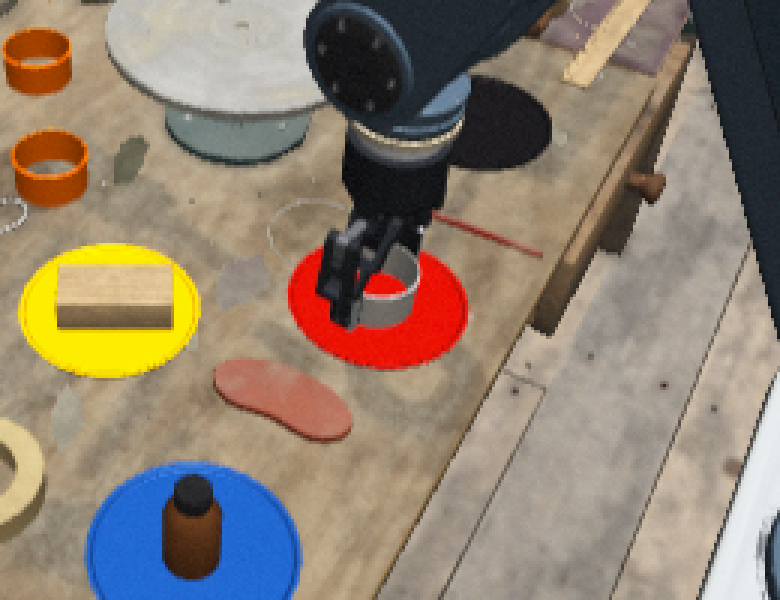

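The open gripper straddles the cutter at crop (370,290) with the tips clear of the tray floor, so the TCP refers to the shut gripper. I'll close on the cutter and park it on black.

Run:
```python
from h import *
m.set_gripper(0.0,40);st("grip")
x,y,z=m.current_ee_pos()
m.move_l([x,y,.10],max_speed=.1);st("lift")
p,_=m.grab_frame("side");
bx,by=BLK
over(bx,by,.10,np.arctan2(by,bx)+np.pi/2);st("over")
m.move_l([bx,by,.012],max_speed=.12);m.move_l([bx,by,.001],max_speed=.03);st("down")
m.set_gripper(1.0);st("open");m.move_l([bx,by,.12],max_speed=.15);st("up")
q,_=m.grab_frame("side");save("a2",np.hstack([p[100:300,180:440],q[100:300,180:440]]))
```

```text
grip t 8.5 tcp [ 4.396e-01 -5.430e-02  4.000e-04] F [-2.19  0.6   8.12] w 0.761
lift t 9.7 tcp [ 0.4392 -0.0542  0.0995] F [-0.31 -0.53 -0.37] w 0.758
over t 10.7 tcp [ 0.4565 -0.3093  0.0997] F [ 0.05 -0.19 -0.13] w 0.758
down t 12.1 tcp [ 0.4565 -0.3105  0.0009] F [-0.78 -0.46 -0.51] w 0.763
open t 12.5 tcp [ 0.4565 -0.3105  0.0011] F [-0.05  0.42  0.19] w 1.0
up t 13.4 tcp [ 0.4561 -0.3102  0.1192] F [ 0.17 -0.47 -0.41] w 0.999
```

View pics/a2.png

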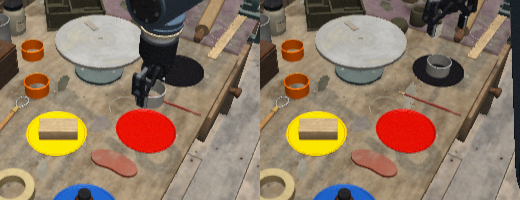

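The cutter now stands on the black tray (right panel 438,65) and red is free. Next is the bottle to red.

Run:
```python
from h import *
x,y,_=m.current_ee_pos();m.move_l([x,y,.21],max_speed=.25)
x,y=.442,.2235
over(x,y,.2,np.arctan2(y,x)+np.pi/2);m.move_l([x,y,.2]);st("above")
m.move_l([x,y,.014],max_speed=.12);st("low")
m.set_gripper(0.0,35);st("grip");p,_=m.grab_frame("side")
m.move_l([x,y,.10],max_speed=.1);st("lift")
bx,by=RED
over(bx,by,.10,np.arctan2(by,bx)+np.pi/2);st("over")
m.move_l([bx,by,.025],max_speed=.1);m.move_l([bx,by,.015],max_speed=.03);st("down")
m.set_gripper(1.0);st("open");m.move_l([bx,by,.2],max_speed=.15);st("up")
q,_=m.grab_frame("side");save("a3",np.hstack([p[180:384,180:440],q[180:384,180:440]]))
```

```text
above t 16.1 tcp [0.4422 0.2231 0.2   ] F [-0.39  0.49 -0.27] w 1.001
low t 17.8 tcp [0.4423 0.2236 0.0145] F [-0.32 -0.08 -0.15] w 1.001
grip t 18.3 tcp [0.4421 0.2236 0.0143] F [-0.63 -0.3   6.3 ] w 0.436
lift t 19.4 tcp [0.4417 0.2234 0.0995] F [-0.19  0.17 -0.71] w 0.431
over t 20.5 tcp [ 0.4362 -0.0539  0.0999] F [-0.55 -0.83 -0.75] w 0.435
down t 21.9 tcp [ 0.4359 -0.0545  0.0149] F [ 0.45 -0.77  0.64] w 0.428
open t 22.4 tcp [ 0.436  -0.0545  0.015 ] F [0.08 0.22 0.64] w 1.001
up t 23.8 tcp [ 0.4356 -0.0544  0.1994] F [ 0.39 -0.39  0.02] w 1.002
```

View pics/a3.png

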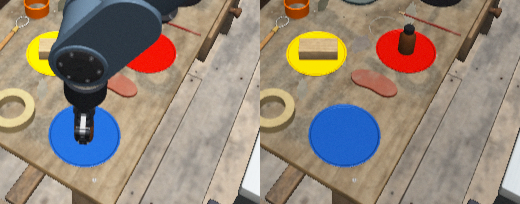

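The bottle stands upright on red (right panel 407,40). Next the block to blue, then the cutter to yellow.

Run:
```python
from h import *
x,y=.6068,.0645;a=np.radians(122)
over(x,y,.13,a);m.move_l([x,y,.13]);st("above")
m.move_l([x,y,.002],max_speed=.1);st("low")
m.set_gripper(0.0,50);st("grip");p,_=m.grab_frame("side")
m.move_l([x,y,.10],max_speed=.1);st("lift")
bx,by=BLUE
over(bx,by,.10,np.arctan2(by,bx)+np.pi/2);st("over")
m.move_l([bx,by,.013],max_speed=.1);m.move_l([bx,by,.003],max_speed=.03);st("down")
m.set_gripper(1.0);st("open");m.move_l([bx,by,.2],max_speed=.15);st("up")
q,_=m.grab_frame("side");save("a4",np.hstack([p[180:384,180:440],q[180:384,180:440]]))
p,d=m.grab_frame("scene");W=world("scene",p,d)
for n,(x,y) in dict(cutter=BLK,).items():
    t=W[(d>0)&(W[...,2]>.033)&(W[...,2]<.05)&(np.hypot(W[...,0]-x,W[...,1]-y)<.06)]
    print(len(t));c=cv2.minEnclosingCircle(t[:,:2].astype(np.float32));print(n,c)
```

```text
above t 25.0 tcp [0.6067 0.0637 0.1308] F [-0.53 -0.66  0.6 ] w 1.002
low t 26.4 tcp [0.6072 0.0645 0.0026] F [-0.12  0.33  0.23] w 1.006
grip t 26.9 tcp [0.6071 0.0645 0.0024] F [-0.15  0.07  5.63] w 0.519
lift t 28.0 tcp [0.6064 0.0645 0.0993] F [ 0.6  -0.47 -1.23] w 0.522
over t 28.9 tcp [0.4451 0.2191 0.1001] F [ 0.74 -1.1  -1.14] w 0.521
down t 30.4 tcp [0.4439 0.2194 0.0029] F [-0.05 -0.07 -1.44] w 0.515
open t 30.9 tcp [0.444  0.2194 0.003 ] F [0.4  0.33 0.3 ] w 0.998
up t 32.4 tcp [0.4436 0.2192 0.1993] F [-0.27 -1.01  0.11] w 0.999
120
cutter ((0.45709317922592163, -0.31037822365760803), 0.03419869765639305)
```

View pics/a4.png

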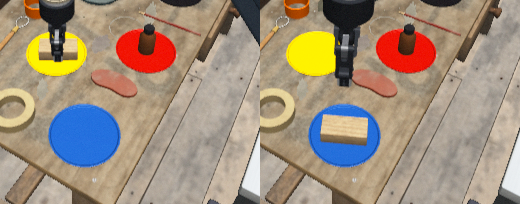

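The block lies flat on blue (right panel 344,130). Last is the cutter, carried high from black to yellow over the wheel and bottle.

Run:
```python
from h import *
x,y=.457,-.3105
over(x,y,.2,np.arctan2(y,x)+np.pi/2);m.move_l([x,y,.2]);st("above")
m.move_l([x,y,.0],max_speed=.1);st("low")
m.set_gripper(0.0,40);st("grip")
m.move_l([x,y,.22],max_speed=.13);st("lift")
bx,by=YEL
over(bx,by,.22,np.arctan2(by,bx)+np.pi/2);m.move_l([bx,by,.22]);st("over")
m.move_l([bx,by,.012],max_speed=.13);m.move_l([bx,by,.001],max_speed=.03);st("down")
m.set_gripper(1.0);st("open");m.move_l([bx,by,.2],max_speed=.15)
m.move_ptp([.25,-.4,.25],best([.25,-.4,.25],np.radians(32)));m.dwell(.5);st("away")
for c in("scene","side"):
    p,d=m.grab_frame(c);W=world(c,p,d);save("end_"+c,p)
    for n,(x,y),z0,z1 in(("bottle",RED,.07,.09),("block",BLUE,.025,.045),("cutter",YEL,.03,.05)):
        t=W[(d>0)&(W[...,2]>z0)&(W[...,2]<z1)&(np.hypot(W[...,0]-x,W[...,1]-y)<.065)]
        r=cv2.minAreaRect(t[:,:2].astype(np.float32));print(c,n,len(t),np.round(np.array(r[0])-[x,y],4),np.round(r[1],3),"zt",np.percentile(t[:,2],95).round(3))
    for n in("kidney","red_pencil","masking_tape"):print(n,[np.round(o["at"],3).tolist() for o in m.look_for(c,n)][:2])
```

```text
above t 34.6 tcp [ 0.4573 -0.3101  0.2   ] F [ 0.09 -0.22  0.09] w 1.004
low t 36.8 tcp [ 4.572e-01 -3.106e-01  4.000e-04] F [-0.3  -0.1   0.02] w 1.001
grip t 37.1 tcp [ 0.4571 -0.3106  0.0006] F [-1.36  1.38  6.21] w 0.761
lift t 39.0 tcp [ 0.4568 -0.3103  0.2194] F [-0.68  0.04 -0.83] w 0.76
over t 40.7 tcp [0.6135 0.0628 0.22  ] F [ 0.53 -0.39  0.23] w 0.758
down t 43.0 tcp [0.6134 0.0635 0.0007] F [-0.16 -0.57  0.52] w 0.76
open t 43.3 tcp [0.6135 0.0635 0.001 ] F [0.28 0.17 0.54] w 1.005
away t 47.4 tcp [ 0.2501 -0.4     0.25  ] F [ 1.28  0.67 -0.27] w 0.999
scene bottle 107 [-0.0001  0.001 ] [0.023 0.024] zt 0.081
scene block 1021 [0.     0.0003] [0.091 0.046] zt 0.036
scene cutter 171 [0.0003 0.    ] [0.065 0.066] zt 0.04
kidney [[0.45, 0.074, 0.008]]
red_pencil [[0.451, -0.168, 0.005]]
masking_tape [[0.584, 0.258, 0.026]]
side bottle 87 [-0.0009  0.0026] [0.023 0.023] zt 0.078
side block 983 [-0.0022  0.0015] [0.09  0.047] zt 0.033
side cutter 128 [-0.0018  0.0019] [0.065 0.065] zt 0.037
kidney [[0.449, 0.072, 0.006]]
red_pencil [[0.418, -0.17, 0.008]]
masking_tape [[0.588, 0.266, 0.026]]
```

View pics/end_side.png

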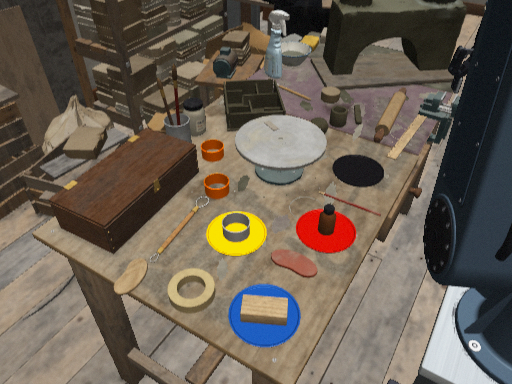

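The final picture shows the cutter on yellow (236,228), the bottle on red (326,222) and the block on blue (264,310). The bystanders look unmoved.

```bash
python3 -c "
from h import *
m.sign_off()"
```

```text
the job is handed in; nothing more can be done
```

I parked the cutter on the black tray, moved the bottle to red and the block to blue, then brought the cutter to yellow. I handed the job in just after 47 s on the robot's clock, well inside the 93 s limit.

- **Placing:** both fixed cameras put each thing within about 3 mm of its tray centre (limit 15 mm). Their top heights match standing on the tray floor, and they look upright. The gripper is open and well clear.
- **Bystanders:** the kidney and tape read within about 6 mm of their start positions. The pencil reads within 5 mm in the side camera, against a 30 mm limit.
- **Disagreements:** the two cameras differ by about 3 mm in height. They also disagree by about 33 mm on where the pencil's middle lies. The scene camera did not find the pencil at the start, so only the side camera gives a before-and-after comparison for it.
- **Not known:** `sign_off` gives no verdict, so the final judgement is unconfirmed.

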